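# Change the clamped culture slide and complete the bench kit

## Robot

A 7-joint arm with a two-finger parallel gripper is mounted at the origin on the work surface. World frame = base frame: x ahead of the robot, y to its left, z up, the work surface at z = 0. Lengths are in m, angles in rad, forces in N, time in s.
With the tool pointing down it reaches from about 0.425 to 0.875 m from the base axis. Payload 8.4 kg.
Tool frame: the origin (TCP) lies on the mounting face of the last link; the fingertips stand 182 mm ahead of it and the grasp point (between the pads) lies 164 mm ahead of it; z points along the fingers, y is the line along which they close (so a half turn about z gives the same grasp; the last joint's range is limited). The gripper opens to 87 mm and grips with 3 to 60 N. Pads are 19 mm wide; open, the fingers measure 117 mm over their backs; the gripper's body (75 mm by 190 mm) begins 51 mm behind the grasp point.
Start: joints at [-1.338, 0.333, 0.04, 1.465, -0.013, 1.343, -0.059], TCP at [0.212, 0.615, 0.405] pointing down, gripper open.
Joint ranges: [-2.58, 2.58], [-0.38, 2.09], [-1.3, 1.39], [0.25, 2.4], [-1.5, 4.64], [0.08, 2.09], [-2.65, 2.65]. Speed limits (rad/s): [2.22, 2.22, 2.79, 2.79, 3.14, 3.14, 3.14].

## Interface

Orientations are given as [roll, pitch, yaw] about the fixed x, y, z axes, in that order (R = Rz(yaw) Ry(pitch) Rx(roll)).
In Python, from rig import bot gives the robot as it stands.
- The arm moves only by the tool carry_out, never from a script. Its arguments are lists of equal length, an entry for each row: "fingers": the finger opening in mm, from 0 to 87; "offset": the shift along the world's x, y, z in units of 25 mm (1.0 is 25 mm), a list of three; "twist": the turn about the world's z in rad. In form: {"fingers": [fingers, ...], "offset": [[x, y, z], ...], "twist": [twist, ...]}. A call has 1 to 20 rows; each row is the pose to reach, as a shift and turn from the pose commanded when the call began; what a row does not reach only later rows make up. A row lasts 1/10 s, in which the tool goes at most 50 mm and 8.59 degrees, less where a joint would pass 70% of its speed; a pose out of reach is approached as far as the arm can. A call with a gripper value outside its range is refused whole. The fingers move at their own pace and stop on an object; "newtons" is the grip in N (left out, the last holds). Time passes only in rows, so rows that repeat a pose let the fingers close. It gives the time, the measured TCP pose, the force, the opening and the grip force at its end, in the units of the state.
- bot.state(): the state, without advancing time (a new reading comes with each control period).
- bot.read_camera(name): name is "scene" or "top" or "wrist"; returns a dict with "img" (480x640x3 uint8, blue, green, red), "mtx" (3x3 intrinsics, pixels), "R" (3x3) and "t" (3): a world point X has camera coordinates R X + t. Camera axes: x right, y down, z forward; pixel columns grow to the right and rows downward; lengths in m; the calibration is good to about 2 mm. The wrist camera is an equidistant fisheye: a pixel r from the principal point sees the ray r / f radians off the axis. A picture is of the moment at which its call begins. There is no depth.
- bot.finish_job(): hands the job in; it is judged then, once.
Trained networks look in a picture, given as the dict that the camera call returned (one of the last four; its "shot" number tells which), for a name from the list of things; names that differ only in an ending like _2 or _b are one class to them, and where a whole thing is asked for, a point or a joint stands for the part that bears it (a point fixed in the world has none). Each returns a list of dicts, best first, with "conf" (0 to 1); they miss things now and then, are a little off and sometimes report something else, mostly with a low value. They report only what shows in the picture. A call takes as long as a camera call. They do not tell look-alikes from the thing itself.
- bot.boxes_of(name, picture): "position" ([x, y, z] in m, in world coordinates, good to about 4 mm: the middle of the surface that is visible of it).
- bot.tip_of(name, picture): "position" ([x, y, z] in m, in world coordinates, good to about 4 mm: a listed point, or the origin of a listed thing).
The state is a dict: "t": time; "qpos": joint angles; "joint_vel": joint speeds; "tau": joint torques, N m; "eef_pos": TCP position; "eef_rot": TCP orientation; "force": force on the tool from outside, world axes, zero at the start; "moment": the same for the moment, N m; "opening": finger opening in m; "grip_force": force on a finger pad.
Only numpy, scipy, OpenCV 4.12 (cv2) and the standard library are available. Lean on these libraries where they do the work, as an engineer would, in place of code of your own. Each camera call takes 0.05 s, during which the arm holds its last target. There are 200 camera calls.

## Task

Set up the slide station for the next session: draw the stage's curved sprung arm back until it stays back by itself, move the finished (green-striped) slide into the yellow tray, lying flat, set the new (orange-striped) slide down flat in the stage's seat along the fixed edge and let go of it, then release the arm so that it springs onto the slide and holds it flush against that edge. Also complete the kit tray so that it holds exactly one each of amber bottle, foil-capped flask, pipette-tip box and green slide box, standing upright in the compartments: what already stands in the tray stays there, and its duplicate stays down on the bench, out of the tray. Leave the dishes, the tube rack and the foil-covered jar alone.

Things in the scene. Friction and masses are not known exactly. Their poses are not given: they have to be found in the camera images.
- bottle_c (a point): Amber round bottle with blue screw cap, 80 mm tall: body 48 mm diameter up to 50 mm, cap 36 mm diameter from 58 mm up to the top, 140 g. This one stands on the bench at the start. Point: its centre, half-way up; z up.
- flask_c (a point): Clear conical flask with a foil cap, 76 mm tall: base 54 mm diameter, narrowing to 25 mm at 50 mm; foil cap 33 mm diameter at 52 mm, 29 mm at the top, 110 g. This one stands on the bench at the start. Point: its centre, half-way up; z up.
- tips_c (a point): Pipette-tip box, purple with yellow lid, 60 mm (its x) x 50 mm (its y) x 54 mm tall, the lid (upper 20 mm) 58 x 48 mm, 120 g. This one stands on the bench at the start. Point: its centre, half-way up; z up.
- mailer_c (a point): Upright slide box, green with white top, 56 mm (its x) x 30 mm (its y) x 80 mm tall, the white top (upper 14 mm) 52 x 28 mm, 100 g. This one stands on the bench at the start. Point: its centre, half-way up; z up.
- bottle_t_c (a point): A second amber bottle of the same size and look (see bottle_c), which in some starts already stands in a compartment of the tray; otherwise absent (None). Point: its centre, half-way up.
- flask_t_c (a point): A second foil-capped flask of the same size and look (see flask_c), which in some starts already stands in a compartment of the tray; otherwise absent (None). Point: its centre, half-way up.
- tips_t_c (a point): A second tip box of the same size and look (see tips_c), which in some starts already stands in a compartment of the tray; otherwise absent (None). Point: its centre, half-way up.
- mailer_t_c (a point): A second slide box of the same size and look (see mailer_c), which in some starts already stands in a compartment of the tray; otherwise absent (None). Point: its centre, half-way up.
- slide_c (a point): The new chambered culture slide, 80 g: clear base 76 (its x) x 50 (its y) x 6 mm, orange strip at the +x end; on it a white chamber block 54 (x) x 34 (y) x 16 mm, centred 4 mm to -x of this point, pink wells on top; 22 mm tall in all. Best gripped across the block's 34 mm, fingertips above the base. Point: centre, half-way up (11 mm over its underside). Lies flat on the bench at the start.
- tray: Pale grey-blue kit tray, fixed, 206 x 206 mm, with four equal compartments (2 x 2). Origin: underside centre on the bench; its x and y run along its walls. Its floor is 16 mm above the bench; outer walls 5 mm and dividers 4 mm thick stand 18 mm above that floor (34 mm above the bench). Compartments are about 96 x 96 mm inside, centred at x = +-50, y = +-50 mm.
- used_c (a point): The finished culture slide: same size, shape and origin as slide_c, but with a green strip at the +x end and dark grey wells. At the start it is clamped on the stage, flush in the seat.
- finished: Shallow yellow tray for finished slides, fixed on the bench: 100 mm (its x) x 120 mm (its y); floor 5 mm above the bench, rim 4 mm thick and 7 mm above the floor (12 mm above the bench). Origin: underside centre. One slide fits lying flat, its long side along this y.
- stage: Slide stage: fixed grey block with dark top, 190 (x) x 170 (y) x 30 mm high. Origin: underside centre on the bench. All that stands on it is described at stage_seat, stage_edge, clip_pivot and clip_post.
- stage_seat (a point): Seat on the stage's top face (a pale window marks it), 30 mm above the bench, at x 20, y 45 mm from the stage's centre, axes as the stage's: where the centre of the slide's underside is when the slide lies home, its long side (slide x along this x, either way round) flush against the fixed edge on the +y side.
- stage_edge (a point): Middle of the foot of the fixed edge's face, at y +25 mm from stage_seat. The edge is an aluminium bar along the stage's x, 100 mm long, 12 mm wide (towards +y), 7 mm high. Two lugs of the same height, 6 mm thick, stand out 24 mm from it towards -y, their inner faces 44 mm to either side of this point (76 mm slide between them).
- clip_pivot (a point): Hinge axis (vertical) of the stage's curved brass arm, on the stage's top face, at x -95, y -45 mm in the stage_seat frame. The arm is 7 mm thick and stays below 9 mm above the top face.
- clip_post (a point): Red upright post at the free end of the curved arm, 12 mm in diameter, from 2 to 44 mm above the stage's top face, 99.6 mm from the hinge axis; point 22 mm above the top face. Pinch it from above (its top half clears a slide) or push it; its foot presses on the slide's long side. In the stage_seat frame: about (3, -31) mm with a slide clamped, (-18, -109) mm fully back.
- clip (a joint): Angle of the curved arm (rad): 0 on a slide clamped flush, -0.165 at rest with no slide, 0.835 fully back; grows as the post swings away from the fixed edge (clockwise from above). Over-centre spring: below about 0.6 it drives the arm onto the seat (up to 3 N at the post), beyond to 0.835, where it stays until pushed back past 0.6. Pushes home a slide set up to 10 mm short of the edge.
- dishes: Bystander: stack of three culture dishes, 92 mm diameter, 45 mm tall, on the bench. Origin: underside centre.
- rack: Bystander: blue tube rack 100 x 130 mm, 70 mm tall with its tubes. Origin: underside centre.
- jar: Bystander: foil-covered jar, 66 mm diameter, 72 mm tall. Origin: underside centre.
Things that resemble listed ones, but are neither listed nor needed, are in the scene too. Of the things shaped like the finished, the yellow one is meant.

How it is judged:
By the outcome, as a careful person would: the job done as asked, in the order asked, and still so for the second after the job is handed in, with the robot touching nothing.
Of bottle_t, flask_t, tips_t, mailer_t only 1 to 2 are there at a start; the rules pass over those that are not, and their reading is None.
At some moment in a run one of slide, tips may be knocked a few centimetres aside while the robot is not near it.
It also fails if it takes over 208 s, if anything falls off the work surface, if the arm or the gripper's body presses on something with over 40 N, if the wrist force passes 120 N, or if a joint passes its speed limit or range.

## Working session

There is one attempt and no reset: what is moved stays moved. The work goes in short steps, Python scripts to look and compute and a tool call to move; the robot and the scene stay as the last step left them, time stands still between calls to the robot, and variables do not carry over. Pictures are saved under pics/ and viewed, at most 14 in all, crops included, and the job is handed in when it is done.

Besides the shell and the picture viewer there is one more tool, called after "Call:" as name([rows], argument=value, ...), one row to a line, values as JSON. carry_out: Moves the arm, as the interface text tells. Its arguments: {"type":"object","properties":{"fingers":{"type":"array"},"offset":{"type":"array"},"twist":{"type":"array"},"newtons":{"type":"number"}},"required":["fingers","offset","twist"]}

```bash
mkdir -p pics; ls; cat > h.py <<'E'
import numpy as np, cv2
from rig import bot
def px(p,X):
    c=p["R"]@np.array(X)+np.ravel(p["t"]); u=p["mtx"]@c; return u[:2]/u[2]
def ray(p,uv,z):
    # pinhole pixel -> world at height z
    R=p["R"];t=np.ravel(p["t"]);C=-R.T@t
    d=R.T@np.linalg.inv(p["mtx"])@np.array([uv[0],uv[1],1.]); return C+d*(z-C[2])/d[2]
def wray(p,uv,z):
    R=p["R"];t=np.ravel(p["t"]);C=-R.T@t;K=p["mtx"]
    x=(uv[0]-K[0,2])/K[0,0];y=(uv[1]-K[1,2])/K[1,1];r=np.hypot(x,y)
    s=np.sin(r)/r if r>1e-9 else 1
    d=R.T@np.array([x*s,y*s,np.cos(r)]); return C+d*(z-C[2])/d[2]
E
python3 - <<'E'
from h import *
s=bot.state();print({k:np.round(v,3) for k,v in s.items()})
for n in("top","scene"):
    p=bot.read_camera(n);cv2.imwrite(f"pics/{n}0.png",p["img"]);print(n,p["mtx"].round(1).tolist(),p["R"].round(3).tolist(),np.round(p["t"],3))
    for k in "bottle_c flask_c tips_c mailer_c slide_c used_c tray finished stage stage_seat stage_edge clip_pivot clip_post dishes rack jar".split():
        print(k,[(np.round(d["position"],3).tolist(),round(d["conf"],2)) for d in bot.tip_of(k,p)])
E
```

```text
pics
{'t': np.float64(0.0), 'qpos': array([-1.338,  0.334,  0.04 ,  1.466, -0.013,  1.343, -0.058]), 'joint_vel': array([ 0.002,  0.001, -0.   ,  0.002, -0.001, -0.001, -0.   ]), 'tau': array([ 1.0000e-03, -6.5637e+01,  1.3360e+00, -4.0379e+01, -6.0000e-02,
        4.5000e-02,  0.0000e+00]), 'eef_pos': array([0.212, 0.614, 0.404]), 'eef_rot': array([-3.14,  0.  ,  2.81]), 'force': array([-0.204,  0.099,  0.27 ]), 'moment': array([-0.004,  0.   ,  0.016]), 'grip_force': np.float64(0.0), 'opening': np.float64(0.087)}
top [[559.7, 0.0, 328.1], [0.0, 559.7, 241.7], [0.0, 0.0, 1.0]] [[0.012, -1.0, 0.001], [-0.987, -0.012, -0.161], [0.161, 0.001, -0.987]] [0.065 0.607 1.141]
bottle_c [([0.56, 0.005, 0.027], 0.73), ([0.433, 0.006, 0.04], 0.65)]
flask_c [([0.667, 0.066, 0.041], 0.77), ([0.636, 0.416, 0.0], 0.26)]
tips_c [([0.559, 0.007, 0.025], 0.92), ([0.529, -0.198, 0.044], 0.24)]
mailer_c [([0.673, -0.189, 0.041], 0.91)]
slide_c [([0.664, -0.052, 0.009], 0.69)]
used_c [([0.48, 0.29, 0.036], 0.58)]
tray [([0.465, -0.241, -0.0], 0.89)]
finished [([0.427, 0.47, 0.001], 0.88), ([0.663, 0.253,
[... 995 characters left out ...]
472, -0.241, 0.0], 0.75), ([0.514, -0.306, 0.057], 0.53), ([0.668, 0.065, 0.037], 0.5), ([0.387, 0.248, 0.03], 0.25)]
finished [([0.667, 0.258, 0.004], 0.78), ([0.422, 0.467, 0.002], 0.76), ([0.844, -0.152, -0.003], 0.56), ([0.433, 0.006, 0.046], 0.54), ([0.481, 0.313, 0.027], 0.49)]
stage [([0.467, 0.241, 0.001], 0.84)]
stage_seat [([0.484, 0.292, 0.033], 0.87), ([0.633, 0.416, -0.0], 0.49), ([0.667, -0.046, 0.011], 0.29)]
stage_edge [([0.481, 0.315, 0.025], 0.85)]
clip_pivot [([0.386, 0.248, 0.028], 0.71)]
clip_post [([0.485, 0.256, 0.054], 0.67)]
dishes [([0.668, 0.065, 0.038], 0.72), ([0.638, 0.415, -0.003], 0.62)]
rack [([0.712, -0.336, -0.0], 0.89)]
jar [([0.794, 0.068, -0.002], 0.92)]
```

View pics/top0.png

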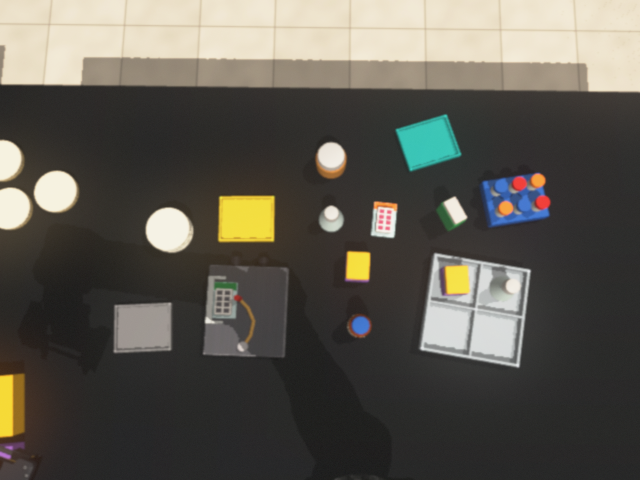

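View pics/scene0.png

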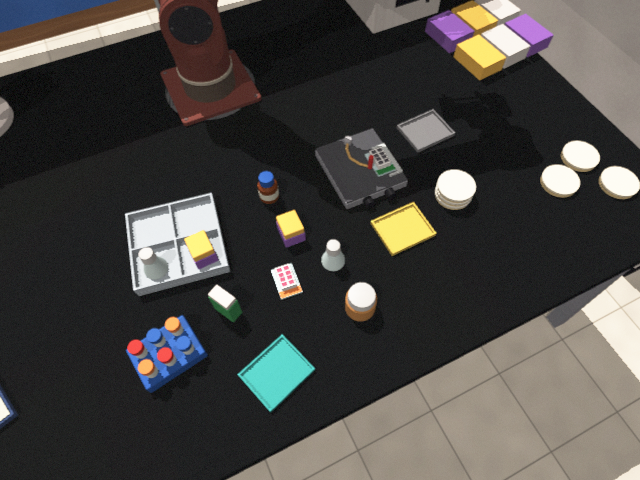

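The tray already holds a tip box (456,280) and a flask (505,287). That leaves the bottle (360,325) and the mailer (452,213) to be added. Next I need the yaws.

```bash
cat >> h.py <<'E'
def rect(p,z,lo,hi,x0=.3,x1=.95,y0=-.45,y1=.6):
    """min-area rects of HSV blobs, in world coords at height z -> centre, long-side dims, yaw(deg) of long side"""
    m=cv2.inRange(cv2.cvtColor(p["img"],cv2.COLOR_BGR2HSV),np.array(lo),np.array(hi))
    out=[]
    for c in cv2.findContours(m,cv2.RETR_EXTERNAL,cv2.CHAIN_APPROX_NONE)[0]:
        if cv2.contourArea(c)<40: continue
        W=np.array([ray(p,q,z)[:2] for q in c[:,0]],np.float32)
        (cx,cy),(w,h),a=cv2.minAreaRect(W*1000)
        if w<h: w,h,a=h,w,a+90
        if x0<cx/1e3<x1 and y0<cy/1e3<y1: out.append([round(v) for v in(cx,cy,w,h)]+[round((a+90)%180-90,1)])
    return out
E
python3 - <<'E'
from h import *
p=bot.read_camera("top")
hsv=cv2.cvtColor(p["img"],cv2.COLOR_BGR2HSV)
for u,v in[(245,285),(440,345),(225,285),(384,230),(384,206),(455,210),(447,220),(245,220)]:print((u,v),hsv[v,u])
print("yellow",rect(p,.012,(20,120,100),(35,255,255)))
print("tray",rect(p,.034,(80,5,90),(125,70,255)))
print("grey stage",rect(p,.03,(0,0,38),(180,60,110),.35,.6,.1,.4))
print("white",rect(p,.08,(0,0,120),(180,60,255),.6,.75,-.25,-.1))
print("slide",rect(p,.018,(0,0,120),(180,70,255),.6,.75,-.12,0))
print("slide2",rect(p,.012,(0,0,120),(180,255,255),.6,.75,-.12,0))
print("used",rect(p,.046,(0,0,120),(180,70,255),.4,.6,.2,.35))
print("blue",rect(p,.08,(105,120,60),(125,255,255),.3,.6,-.1,.1))
E
```

```text
(245, 285) [10 21 74]
(440, 345) [ 75   5 207]
(225, 285) [ 61 124 103]
(384, 230) [ 13  12 245]
(384, 206) [ 11 171 195]
(455, 210) [ 19  18 243]
(447, 220) [ 64 114  92]
(245, 220) [ 26 188 243]
yellow [[533, -208, 59, 48, 0.7], [563, 6, 59, 50, -0.0], [663, 255, 124, 107, -88.4]]
tray [[369, -260, 36, 16, 72.3], [371, -319, 40, 26, -17.6], [453, -297, 69, 21, 67.2]]
grey stage []
white [[672, -191, 54, 33, 28.1]]
slide [[657, -49, 66, 52, -5.7]]
slide2 [[664, -50, 79, 54, -5.2]]
used [[481, 296, 101, 63, -0.3]]
blue [[431, 6, 32, 32, -89.3]]
```

Call:
carry_out([
  [1,-1.3,0],
  [2,-2.6,0],
  [3,-3.9,0],
  [4,-5.2,0],
  [5,-6.5,0],
  [6,-7.9,0],
  [7,-9.2,0],
  [8,-10.5,0],
  [9,-11.8,0],
  [10,-13.1,0],
  [10.88,-14.28,-1],
  [10.88,-14.28,-2],
  [10.88,-14.28,-3],
  [10.88,-14.28,-3.2],
  [10.88,-14.28,-3.2],
  [10.88,-14.28,-3.2],
], fingers=[87,87,87,87,87,87,87,87,87,87,87,87,87,87,40,40], twist=[0.03,0.06,0.1,0.13,0.16,0.2,0.23,0.26,0.3,0.33,0.33,0.33,0.33,0.33,0.33,0.33])

```text
t: 3.35
eef_pos: [0.484, 0.258, 0.326]
eef_rot: [3.141, 0.001, 3.14]
force: [0.5, 0.5, 1.0]
opening: 0.0778
grip_force: 0.0
```

```bash
python3 - <<'E'
from h import *
s=bot.state();print(np.round(s["eef_pos"],4),np.round(s["eef_rot"],3),s["qpos"].round(2))
p=bot.read_camera("wrist");cv2.imwrite("pics/w1.png",p["img"]);print(p["mtx"].round(1).tolist(),p["R"].round(3).tolist())
for k in "clip_post clip_pivot stage_seat stage_edge used_c stage".split():
    print(k,[(np.round(d["position"],3).tolist(),round(d["conf"],2)) for d in bot.tip_of(k,p)])
t=bot.read_camera("top")
C=np.array([ray(t,q,.034)[:2] for q in[(434,254),(530,268),(520,366),(420,350)]]);print(C.round(3),C.mean(0))
E
```

```text
[0.484 0.258 0.326] [3.141e+00 1.000e-03 3.140e+00] [-0.83  0.18  0.29  1.83 -0.06  1.14  1.05]
[[371.6, 0.0, 316.2], [0.0, 371.6, 236.6], [0.0, 0.0, 1.0]] [[0.001, 1.0, 0.001], [0.961, -0.001, 0.277], [0.277, 0.001, -0.961]]
clip_post [([0.487, 0.259, 0.052], 0.88)]
clip_pivot [([0.384, 0.247, 0.029], 0.93)]
stage_seat []
stage_edge [([0.479, 0.317, 0.029], 0.65)]
used_c [([0.483, 0.288, 0.042], 0.9)]
stage [([0.459, 0.245, 0.0], 0.81), ([0.485, 0.264, 0.056], 0.42), ([0.485, 0.316, 0.032], 0.38)]
[[ 0.585 -0.155]
 [ 0.557 -0.36 ]
 [ 0.352 -0.33 ]
 [ 0.382 -0.122]] [ 0.46881385 -0.24180707]
```

View pics/w1.png

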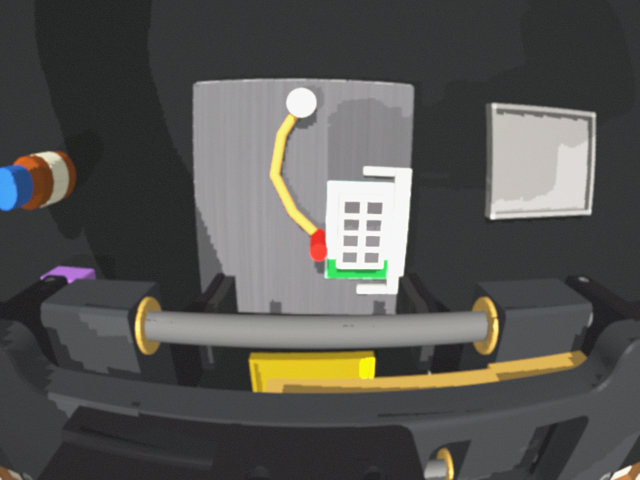

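Post's red top is near (319,240), slide green strip at (357,268) and pivot at (301,102). All agree with the network. I'll descend and pinch the post.

Call:
carry_out([
  [0.08,0.05,0],
  [0.08,0.05,0],
  [0.08,0.05,0],
  [0.08,0.05,-1],
  [0.08,0.05,-2],
  [0.08,0.05,-3],
  [0.08,0.05,-3.4],
  [0.08,0.05,-3.4],
  [0.08,0.05,-3.4],
  [0.08,0.05,-3.4],
  [0.08,0.05,-3.4],
  [0.08,0.05,-3.4],
  [0.08,0.05,-3.4],
  [0.08,0.05,-3.4],
  [0.08,0.05,-3.4],
  [0.08,0.05,-3.4],
  [0.08,0.05,-3.4],
], fingers=[40,40,40,40,40,40,40,5,5,5,5,5,5,5,5,5,5], twist=[0,0,0,0,0,0,0,0,0,0,0,0,0,0,0,0,0], newtons=15)

```text
t: 5.45
eef_pos: [0.4861, 0.2593, 0.2406]
eef_rot: [3.14, 0.001, 3.14]
force: [0.5, 2.6, 5.7]
opening: 0.0112
grip_force: 15.0
```

Call:
carry_out([
  [0.02,-0.2,0],
  [0.04,-0.39,0],
  [0.04,-0.59,0],
  [0.03,-0.79,0],
  [-0.01,-1.18,0],
  [-0.09,-1.57,0],
  [-0.21,-1.95,0],
  [-0.37,-2.31,0],
  [-0.46,-2.49,0],
  [-0.56,-2.66,0],
  [-0.68,-2.82,0],
  [-0.79,-2.98,0],
  [-0.85,-3.05,0],
  [-0.85,-3.06,0],
  [-0.85,-3.06,0],
  [-0.85,-3.06,0],
  [-0.85,-3.06,0],
  [-0.85,-3.06,0],
  [-0.85,-3.06,0],
  [-0.85,-3.06,0],
], fingers=[5,5,5,5,5,5,5,5,5,5,5,5,5,5,5,40,40,40,40,40], twist=[0,0,0,0,0,0,0,0,0,0,0,0,0,0,0,0,0,0,0,0])

```text
t: 7.45
eef_pos: [0.4643, 0.182, 0.2395]
eef_rot: [-3.141, -0.001, 3.14]
force: [-0.2, 0.7, 0.1]
opening: 0.0379
grip_force: 0.0
```

Call:
carry_out([
  [0,0,1],
  [0,0,2],
  [0.2,1.5,2.4],
  [0.4,3,2.4],
  [0.57,4.33,2.4],
  [0.57,4.33,2.4],
  [0.57,4.33,2.4],
  [0.57,4.33,2.4],
  [0.57,4.33,2.4],
], fingers=[40,40,52,52,52,52,52,52,52], twist=[0,0,0,0,0,0,0,0,0])

```text
t: 8.35
eef_pos: [0.4789, 0.2893, 0.2997]
eef_rot: [-3.141, -0.0, 3.138]
force: [0.1, -0.9, -0.1]
opening: 0.0518
grip_force: 0.0
```

```bash
python3 - <<'E'
from h import *
s=bot.state();print(np.round(s["eef_pos"],4))
p=bot.read_camera("wrist");cv2.imwrite("pics/w2.png",p["img"])
for k in "clip_post clip_pivot stage_seat stage_edge used_c".split():
    print(k,[(np.round(d["position"],3).tolist(),round(d["conf"],2)) for d in bot.tip_of(k,p)])
E
```

```text
[0.4789 0.2893 0.2997]
clip_post [([0.462, 0.183, 0.051], 0.61)]
clip_pivot [([0.39, 0.248, 0.028], 0.55)]
stage_seat []
stage_edge []
used_c [([0.482, 0.288, 0.04], 0.75)]
```

View pics/w2.png

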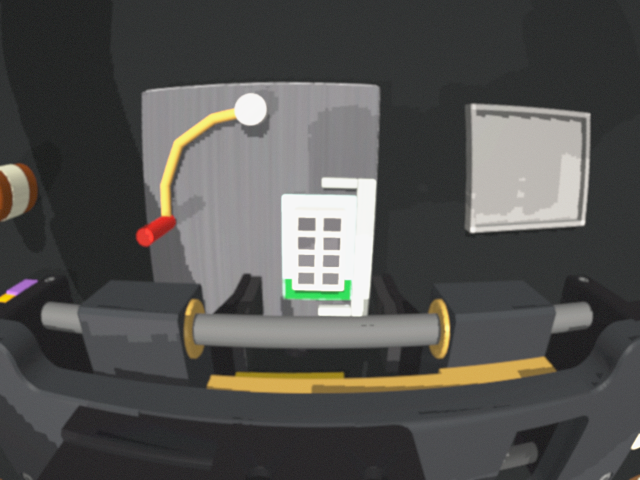

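The arm stays back: post at (155,232). The finished slide's block, spanning columns 298–343, is centred below the gripper, so I'll descend and grip it.

Call:
carry_out([
  [0,0,-1],
  [0,0,-2],
  [0,0,-2.7],
  [0,0,-3.05],
  [0,0,-3.05],
  [0,0,-3.05],
  [0,0,-3.05],
  [0,0,-3.05],
  [0,0,-3.05],
  [0,0,-3.05],
  [0,0,-3.05],
  [0,0,-2.8],
  [0,0,-2.4],
], fingers=[48,48,48,48,48,28,28,28,28,28,28,28,28], twist=[0,0,0,0,0,0,0,0,0,0,0,0,0], newtons=15)

```text
t: 9.95
eef_pos: [0.4784, 0.2905, 0.2398]
eef_rot: [-3.141, -0.001, 3.14]
force: [0.1, -0.6, -1.4]
opening: 0.0336
grip_force: 14.9
```

Call:
carry_out([
  [0,0,1],
  [0,0,2],
  [0.8,0,2.2],
  [1.6,-0.1,2.2],
  [2.4,-0.3,2.2],
  [3.2,-0.5,2.2],
  [4,-0.6,2.2],
  [4.8,-0.8,2.2],
  [5.6,-0.9,2.2],
  [6.4,-1,2.2],
  [7,-1.1,2.2],
  [7.44,-1.2,2.2],
  [7.44,-1.2,2.2],
  [7.44,-1.2,1.2],
  [7.44,-1.2,0.4],
  [7.44,-1.2,0.4],
], fingers=[28,28,28,28,28,28,28,28,28,28,28,28,28,28,28,28], twist=[0,0,-0.14,-0.28,-0.42,-0.56,-0.7,-0.84,-0.98,-1.12,-1.26,-1.4,-1.55,-1.55,-1.55,-1.55])

```text
t: 11.55
eef_pos: [0.6635, 0.2608, 0.2472]
eef_rot: [-3.137, 0.002, 1.59]
force: [-0.6, 0.4, -1.2]
opening: 0.034
grip_force: 14.9
```

```bash
python3 - <<'E'
from h import *
s=bot.state();print(np.round(s["eef_pos"],4),np.round(s["eef_rot"],3),s["qpos"].round(2),s["opening"])
p=bot.read_camera("wrist");cv2.imwrite("pics/w3.png",p["img"])
for k in "finished used_c".split():
    print(k,[(np.round(d["position"],3).tolist(),round(d["conf"],2)) for d in bot.tip_of(k,p)])
E
```

```text
[0.6635 0.2608 0.2472] [-3.137e+00  2.000e-03  1.590e+00] [-0.81  0.62  0.55  1.48 -0.34  1.14 -0.18] 0.033992683839359654
finished []
used_c [([0.662, 0.26, 0.064], 0.97)]
```

View pics/w3.png

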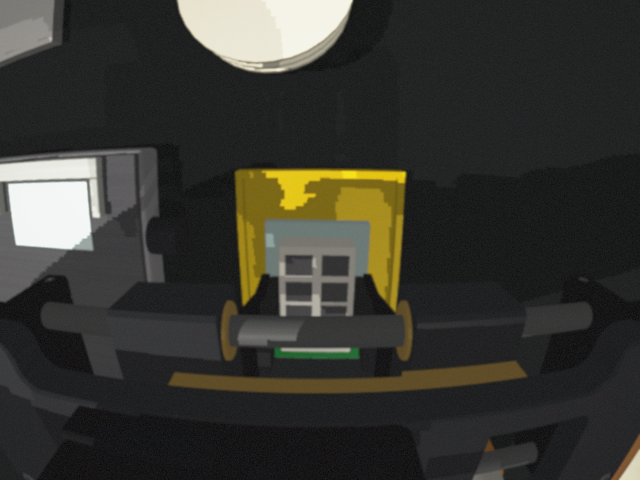

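The slide, held at (317,290), sits centred over the yellow tray, so I'll lower it and release.

Call:
carry_out([
  [0.05,0,-0.7],
  [0.05,0,-1.4],
  [0.05,0,-1.88],
  [0.05,0,-1.88],
  [0.05,0,-1.88],
  [0.05,0,-1.88],
  [0.05,0,-1.88],
  [0.05,0,-1.88],
  [0.05,0,-1],
  [0.05,0,0],
  [0.05,0,1],
  [0.05,0,2],
], fingers=[28,28,28,28,48,48,48,48,48,48,48,48], twist=[0,0,0,0,0,0,0,0,0,0,0,0])

```text
t: 12.9
eef_pos: [0.6659, 0.2605, 0.301]
eef_rot: [3.141, -0.0, 1.59]
force: [0.1, 0.9, 0.4]
opening: 0.0481
grip_force: 0.0
```

```bash
python3 - <<'E'
from h import *
s=bot.state();print(np.round(s["eef_pos"],4),np.round(s["eef_rot"],3),s["opening"])
p=bot.read_camera("top")
for k in "finished used_c slide_c tips_c mailer_c".split():
    print(k,[(np.round(d["position"],3).tolist(),round(d["conf"],2)) for d in bot.tip_of(k,p)])
print("slide2",rect(p,.012,(0,0,120),(180,255,255),.6,.75,-.15,0.03))
E
```

```text
[0.6659 0.2605 0.301 ] [ 3.141 -0.     1.59 ] 0.048075814521587136
finished [([0.663, 0.254, 0.001], 0.93), ([0.427, 0.468, -0.001], 0.8), ([0.846, -0.151, 0.001], 0.57)]
used_c [([0.666, 0.258, 0.015], 0.59), ([0.458, 0.181, 0.053], 0.44)]
slide_c [([0.665, -0.05, 0.01], 0.64), ([0.457, 0.18, 0.052], 0.39)]
tips_c [([0.557, 0.008, 0.028], 0.87)]
mailer_c [([0.671, -0.189, 0.04], 0.71), ([0.529, -0.195, 0.042], 0.32)]
slide2 [[664, -50, 79, 54, -5.2]]
```

Call:
carry_out([
  [0,-1.2,0],
  [0,-2.4,0],
  [0,-3.6,0],
  [-0.1,-4.8,0],
  [-0.1,-6,0],
  [-0.1,-7.2,0],
  [-0.2,-8.4,0],
  [-0.2,-9.6,0],
  [-0.2,-10.8,0],
  [-0.25,-12,0],
  [-0.25,-12.4,0],
  [-0.25,-12.4,0],
], fingers=[52,52,52,52,52,52,52,52,52,52,52,52], twist=[0.14,0.28,0.42,0.56,0.7,0.84,0.98,1.12,1.26,1.4,1.46,1.46])

```text
t: 14.4
eef_pos: [0.6592, -0.0522, 0.2987]
eef_rot: [-3.14, -0.002, 3.047]
force: [0.6, 0.0, 0.1]
opening: 0.0517
grip_force: 0.0
```

```bash
python3 - <<'E'
from h import *
s=bot.state();print(np.round(s["eef_pos"],4),np.round(s["eef_rot"],3),s["opening"],s["qpos"].round(2))
p=bot.read_camera("wrist");cv2.imwrite("pics/w4.png",p["img"])
for k in "slide_c flask_c".split():
    print(k,[(np.round(d["position"],3).tolist(),round(d["conf"],2)) for d in bot.tip_of(k,p)])
E
```

```text
[ 0.6592 -0.0522  0.2987] [-3.140e+00 -2.000e-03  3.047e+00] 0.051681772336621995 [-0.26  0.44  0.36  1.58 -0.17  1.16  1.61]
slide_c [([0.664, -0.051, 0.012], 0.9)]
flask_c []
```

View pics/w4.png

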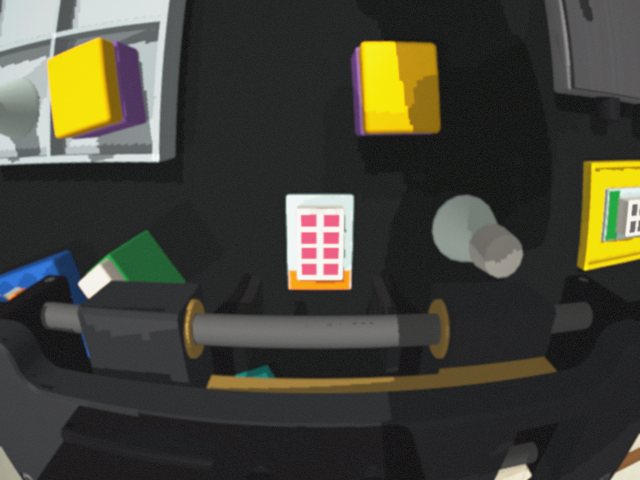

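The new slide, block spanning columns 296–344, is aligned and centred. I'll go down and grip it.

Call:
carry_out([
  [0,0.03,-1],
  [0,0.03,-2],
  [0,0.03,-3],
  [0,0.03,-3.8],
  [0,0.03,-4.22],
  [0,0.03,-4.22],
  [0,0.03,-4.22],
  [0,0.03,-4.22],
  [0,0.03,-4.22],
  [0,0.03,-4.22],
  [0,0.03,-4.22],
  [0,0.03,-4.22],
  [0,0.03,-3],
  [0,0.03,-2],
  [0,0.03,-1],
], fingers=[48,48,48,48,48,48,28,28,28,28,28,28,28,28,28], twist=[0,0,0,0,0,0,0,0,0,0,0,0,0,0,0])

```text
t: 16.05
eef_pos: [0.6596, -0.0488, 0.2757]
eef_rot: [3.142, -0.0, 3.05]
force: [-0.2, -0.6, -1.0]
opening: 0.0337
grip_force: 15.0
```

Call:
carry_out([
  [0,0,1],
  [-0.7,1.3,1],
  [-1.4,2.6,1],
  [-2.1,3.9,1],
  [-2.9,5.3,1],
  [-3.6,6.6,1],
  [-4.3,7.9,1],
  [-5,9.2,1],
  [-5.7,10.5,1],
  [-6.4,11.8,1],
  [-7.3,13.42,1],
  [-7.3,13.42,1],
  [-7.3,13.42,0],
  [-7.3,13.42,-0.8],
  [-7.3,13.42,-0.8],
], fingers=[28,28,28,28,28,28,28,28,28,28,28,28,28,28,28], twist=[0,0.02,0.04,0.06,0.08,0.09,0.09,0.09,0.09,0.09,0.09,0.09,0.09,0.09,0.09])

```text
t: 17.55
eef_pos: [0.4762, 0.286, 0.2523]
eef_rot: [-3.139, -0.004, 3.14]
force: [-0.3, 0.4, -1.5]
opening: 0.0333
grip_force: 15.0
```

```bash
python3 - <<'E'
from h import *
s=bot.state();print(np.round(s["eef_pos"],4),np.round(s["eef_rot"],3),s["opening"],s["qpos"].round(2))
p=bot.read_camera("wrist");cv2.imwrite("pics/w5.png",p["img"])
for k in "slide_c stage_edge stage_seat clip_pivot clip_post".split():
    print(k,[(np.round(d["position"],3).tolist(),round(d["conf"],2)) for d in bot.tip_of(k,p)])
E
```

```text
[0.4762 0.286  0.2523] [-3.139 -0.004  3.14 ] 0.033333077381202336 [-0.76  0.28  0.17  1.88 -0.05  1.    0.99]
slide_c [([0.479, 0.286, 0.07], 0.88)]
stage_edge [([0.484, 0.315, 0.031], 0.82), ([0.479, 0.285, 0.067], 0.28)]
stage_seat []
clip_pivot [([0.386, 0.246, 0.027], 0.8)]
clip_post [([0.461, 0.183, 0.049], 0.93), ([0.482, 0.318, 0.028], 0.69)]
```

View pics/w5.png

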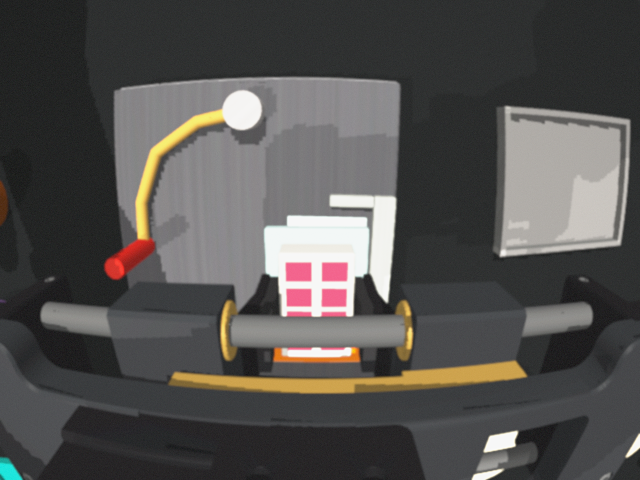

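The arm is still back and the slide is over the seat just short of the edge bar (385,240). I'll set it down with a 2 mm x correction.

Call:
carry_out([
  [0.08,0,0],
  [0.08,0,-0.4],
  [0.08,0,-0.8],
  [0.08,0,-1.12],
  [0.08,0,-1.12],
  [0.08,0,-1.12],
  [0.08,0,-1.12],
  [0.08,0,-1.12],
  [0.08,0,-1.12],
  [0.08,0,-0.5],
  [0.08,0,0.5],
  [0.08,0,1.5],
  [0.08,0,1.5],
], fingers=[28,28,28,28,28,46,46,46,46,46,46,46,46], twist=[0,0,0,0,0,0,0,0,0,0,0,0,0])

```text
t: 19.15
eef_pos: [0.4803, 0.2874, 0.2959]
eef_rot: [3.138, 0.005, 3.14]
force: [1.2, 0.6, 0.8]
opening: 0.0461
grip_force: 0.0
```

```bash
python3 - <<'E'
from h import *
s=bot.state();print(np.round(s["eef_pos"],4),s["opening"])
p=bot.read_camera("wrist");cv2.imwrite("pics/w6.png",p["img"][60:380])
for k in "slide_c stage_edge clip_post".split():
    print(k,[(np.round(d["position"],3).tolist(),round(d["conf"],2)) for d in bot.tip_of(k,p)])
E
```

```text
[0.4803 0.2874 0.2959] 0.04609080997746711
slide_c [([0.481, 0.286, 0.041], 0.67)]
stage_edge [([0.483, 0.316, 0.028], 0.7)]
clip_post [([0.461, 0.184, 0.051], 0.64), ([0.484, 0.315, 0.03], 0.46)]
```

View pics/w6.png

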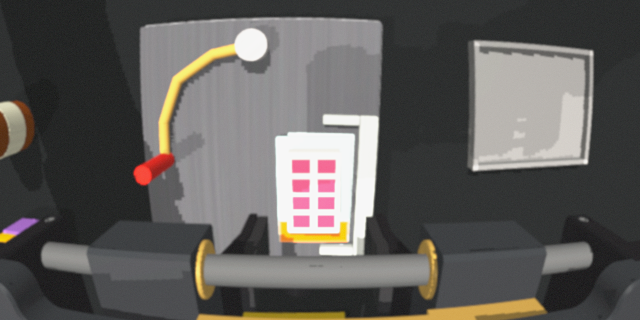

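Slide lies flat between the lugs, a few mm off the bar. Next I'll close the fingers and push the post from behind.

Call:
carry_out([
  [0,-1.5,0],
  [-0.2,-3,0],
  [-0.4,-4.5,0],
  [-0.5,-5.85,0],
  [-0.5,-5.85,0],
  [-0.5,-5.85,0],
  [-0.5,-5.85,-1],
  [-0.5,-5.85,-2],
  [-0.5,-5.85,-2.48],
  [-0.5,-5.85,-2.48],
  [-0.5,-5.4,-2.48],
  [-0.5,-5,-2.48],
  [-0.45,-4.8,-2.48],
  [-0.4,-4.6,-2.48],
  [-0.35,-4.4,-2.48],
  [-0.3,-4.2,-2.48],
  [-0.25,-4,-2.48],
  [-0.22,-3.8,-2.48],
  [-0.22,-3.8,-2.48],
  [-0.22,-4.5,-2.48],
], fingers=[0,0,0,0,0,0,0,0,0,0,0,0,0,0,0,0,0,0,0,0], twist=[0,0,0,0,0,0,0,0,0,0,0,0,0,0,0,0,0,0,0,0])

```text
t: 21.35
eef_pos: [0.4732, 0.1767, 0.2302]
eef_rot: [3.14, -0.0, -3.139]
force: [-0.4, -0.7, 0.2]
opening: 0.0001
grip_force: 0.0
```

```bash
python3 - <<'E'
from h import *
s=bot.state();print(np.round(s["eef_pos"],4),s["opening"],s["force"])
p=bot.read_camera("wrist")
for k in "slide_c stage_edge clip_post".split():
    print(k,[(np.round(d["position"],3).tolist(),round(d["conf"],2)) for d in bot.tip_of(k,p)])
p=bot.read_camera("top")
for k in "slide_c clip_post".split():
    print(k,[(np.round(d["position"],3).tolist(),round(d["conf"],2)) for d in bot.tip_of(k,p)])
E
```

```text
[0.4732 0.1767 0.2302] 0.00014010039601074377 [-0.39928625 -0.70748991  0.23870401]
slide_c [([0.482, 0.285, 0.041], 0.9)]
stage_edge [([0.48, 0.314, 0.03], 0.76)]
clip_post [([0.433, 0.001, 0.041], 0.46)]
slide_c [([0.484, 0.289, 0.042], 0.4)]
clip_post []
```

Call:
carry_out([
  [0,-0.5,0],
  [0,-0.5,1],
  [0,-0.5,2],
  [0,0.5,3],
  [0,2,3.5],
  [0,3,3.5],
  [0,3,3.5],
], fingers=[0,0,0,0,60,60,60], twist=[0,0,0,0,0,0,0])

```text
t: 22.4
eef_pos: [0.4731, 0.2525, 0.3181]
eef_rot: [3.14, 0.001, -3.139]
force: [-0.0, 1.1, -0.7]
opening: 0.0166
grip_force: 0.0
```

```bash
python3 - <<'E'
from h import *
s=bot.state();print(np.round(s["eef_pos"],4))
p=bot.read_camera("wrist");cv2.imwrite("pics/w7.png",p["img"][60:380])
for k in "slide_c stage_edge clip_post".split():
    print(k,[(np.round(d["position"],3).tolist(),round(d["conf"],2)) for d in bot.tip_of(k,p)])
E
```

```text
[0.4731 0.2525 0.3181]
slide_c [([0.48, 0.288, 0.041], 0.7)]
stage_edge [([0.484, 0.316, 0.028], 0.82)]
clip_post [([0.486, 0.261, 0.052], 0.96)]
```

View pics/w7.png

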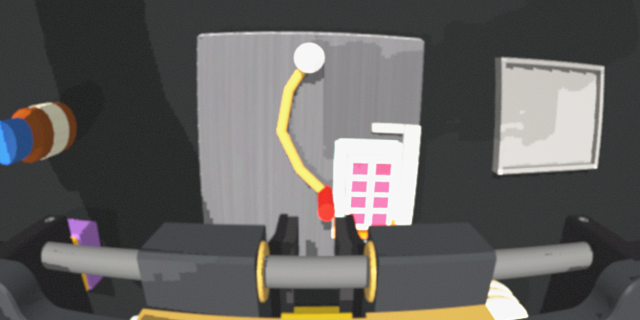

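The arm has sprung onto the slide: post at (326,205 in the crop), world (0.486,0.261), the same as when the old slide was clamped flush. Now the bottle.

Call:
carry_out([
  [-0.2,-1.3,0],
  [-0.4,-2.6,0],
  [-0.6,-3.9,0],
  [-0.8,-5.2,0],
  [-1,-6.5,0],
  [-1.2,-7.8,0],
  [-1.5,-9,0],
  [-1.68,-9.75,-0.4],
  [-1.68,-9.75,-0.4],
  [-1.68,-9.75,-0.4],
  [-1.68,-9.75,-0.4],
], fingers=[75,75,75,75,75,75,75,75,75,75,75], twist=[0,0,0,0,0,0,0,0,0,0,0])

```text
t: 23.7
eef_pos: [0.4319, 0.0059, 0.308]
eef_rot: [3.141, 0.0, 3.14]
force: [0.1, 0.6, 0.2]
opening: 0.0751
grip_force: 0.0
```

```bash
python3 - <<'E'
from h import *
s=bot.state();print(np.round(s["eef_pos"],4),s["opening"],s["qpos"].round(2))
p=bot.read_camera("wrist");cv2.imwrite("pics/w8.png",p["img"])
for k in "bottle_c tips_c tray".split():
    print(k,[(np.round(d["position"],3).tolist(),round(d["conf"],2)) for d in bot.tip_of(k,p)])
E
```

```text
[0.4319 0.0059 0.308 ] 0.07506908323535742 [-0.5  -0.05  0.38  2.11  0.02  1.08  1.43]
bottle_c [([0.433, 0.004, 0.043], 0.81)]
tips_c [([0.56, 0.018, 0.025], 0.67)]
tray [([0.47, -0.241, 0.003], 0.78), ([0.483, 0.29, 0.042], 0.58)]
```

View pics/w8.png

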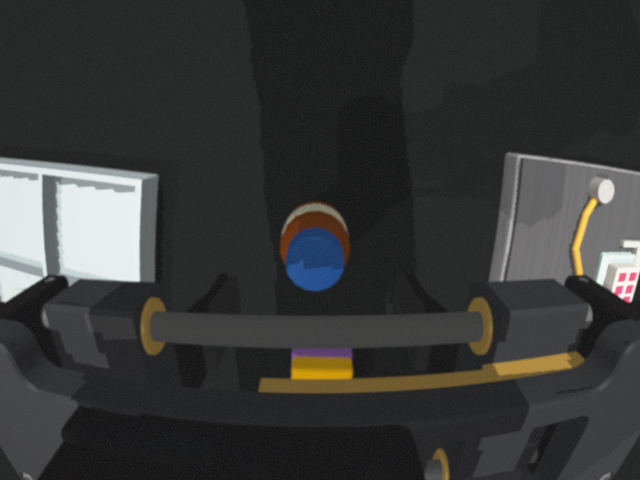

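The bottle cap (316,258) is centred between the fingers.

Call:
carry_out([
  [0.04,-0.04,-1],
  [0.04,-0.04,-2],
  [0.04,-0.04,-3],
  [0.04,-0.04,-4.05],
  [0.04,-0.04,-4.05],
  [0.04,-0.04,-4.05],
  [0.04,-0.04,-4.05],
  [0.04,-0.04,-4.05],
  [0.04,-0.04,-4.05],
  [0.04,-0.04,-4.05],
  [0.04,-0.04,-4.05],
  [0.04,-0.04,-4.05],
  [0.04,-0.04,-4.05],
  [0.04,-0.04,-4.05],
  [0.04,-0.04,-3.05],
  [0.04,-0.04,-2.05],
  [0.04,-0.04,-1.05],
  [0.04,-0.04,-1.05],
], fingers=[75,75,75,75,75,40,40,40,40,40,40,40,40,40,40,40,40,40], twist=[0,0,0,0,0,0,0,0,0,0,0,0,0,0,0,0,0,0], newtons=20)

```text
t: 25.7
eef_pos: [0.4338, 0.0045, 0.2843]
eef_rot: [3.14, 0.005, 3.14]
force: [0.9, -0.7, -1.3]
opening: 0.0475
grip_force: 20.0
```

Call:
carry_out([
  [0,-1.3,0],
  [-0.1,-2.6,0],
  [-0.2,-3.9,0],
  [-0.2,-5.2,0],
  [-0.28,-6.5,0],
  [-0.28,-7.56,0],
  [-0.28,-7.56,0],
  [-0.28,-7.56,-1],
  [-0.28,-7.56,-1.8],
  [-0.28,-7.56,-2.32],
  [-0.28,-7.56,-2.32],
  [-0.28,-7.56,-2.32],
  [-0.28,-7.56,-2.32],
  [-0.28,-7.56,-2.32],
  [-0.28,-7.56,-2.32],
  [-0.28,-7.56,-2.32],
  [-0.28,-7.56,-1.5],
  [-0.28,-7.56,-0.5],
  [-0.28,-7.56,0.5],
  [-0.28,-7.56,1.5],
], fingers=[40,40,40,40,40,40,40,40,40,40,40,64,64,64,64,64,64,64,64,64], twist=[-0.05,-0.1,-0.15,-0.15,-0.15,-0.15,-0.15,-0.15,-0.15,-0.15,-0.15,-0.15,-0.15,-0.15,-0.15,-0.15,-0.15,-0.15,-0.15,-0.15])

```text
t: 27.7
eef_pos: [0.4256, -0.1846, 0.3201]
eef_rot: [-3.142, 0.0, 2.989]
force: [1.1, 0.0, -0.5]
opening: 0.0639
grip_force: 0.0
```

```bash
python3 - <<'E'
from h import *
s=bot.state();print(np.round(s["eef_pos"],4),np.round(s["eef_rot"],3),s["opening"],s["qpos"].round(2))
p=bot.read_camera("wrist");cv2.imwrite("pics/w9.png",p["img"])
q=bot.read_camera("top")
for k in "bottle_c mailer_c tray".split():
  for c in(p,q): print(k,[(np.round(d["position"],3).tolist(),round(d["conf"],2)) for d in bot.tip_of(k,c)])
print("white",rect(q,.08,(0,0,120),(180,60,255),.6,.75,-.25,-.1))
E
```

```text
[ 0.4256 -0.1846  0.3201] [-3.142  0.     2.989] 0.06387906369493537 [-0.3  -0.    0.62  2.04  0.    1.11  1.74]
bottle_c [([0.423, -0.188, 0.058], 0.69)]
bottle_c [([0.426, -0.183, 0.054], 0.51), ([0.672, -0.191, 0.037], 0.35), ([0.464, 0.251, 0.002], 0.35)]
mailer_c []
mailer_c [([0.672, -0.186, 0.041], 0.82), ([0.485, 0.312, 0.032], 0.46)]
tray [([0.469, -0.242, 0.003], 0.8)]
tray [([0.468, -0.243, 0.002], 0.95)]
white [[672, -192, 53, 29, 29.6]]
```

View pics/w9.png

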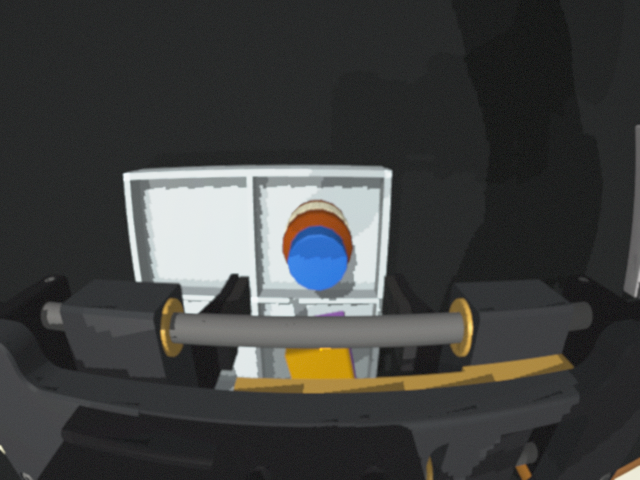

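The bottle stands in its compartment, cap at (318,258). On to the mailer.

Call:
carry_out([
  [0.5,0,0],
  [1,0,0],
  [1.6,0,0],
  [2.2,0,0],
  [2.8,0,0],
  [3.4,0,0],
  [4,-0.1,0],
  [4.6,-0.1,0],
  [5.2,-0.1,0],
  [5.8,-0.1,0],
  [6.4,-0.1,0],
  [7,-0.2,0],
  [7.6,-0.2,0],
  [8.2,-0.2,0],
  [8.8,-0.2,0],
  [9.4,-0.24,0],
  [9.84,-0.24,0],
  [9.84,-0.24,0],
  [9.84,-0.24,0],
], fingers=[55,55,55,55,55,55,55,55,55,55,55,55,55,55,55,55,55,55,55], twist=[-0.14,-0.28,-0.42,-0.56,-0.7,-0.84,-0.98,-1.12,-1.26,-1.4,-1.54,-1.68,-1.82,-1.96,-2.1,-2.24,-2.38,-2.48,-2.48])

```text
t: 30.0
eef_pos: [0.6719, -0.1902, 0.3175]
eef_rot: [-3.141, 0.002, 0.508]
force: [-0.1, 0.1, -0.3]
opening: 0.0549
grip_force: 0.0
```

```bash
python3 - <<'E'
from h import *
s=bot.state();print(np.round(s["eef_pos"],4),np.round(s["eef_rot"],3),s["opening"],s["qpos"].round(2))
p=bot.read_camera("wrist");cv2.imwrite("pics/w10.png",p["img"])
for k in "mailer_c".split():
  print(k,[(np.round(d["position"],3).tolist(),round(d["conf"],2)) for d in bot.tip_of(k,p)])
E
```

```text
[ 0.6719 -0.1902  0.3175] [-3.141e+00  2.000e-03  5.080e-01] 0.054923560182803824 [-0.38  0.63  0.9   1.47 -0.5   1.28 -0.5 ]
mailer_c []
```

View pics/w10.png

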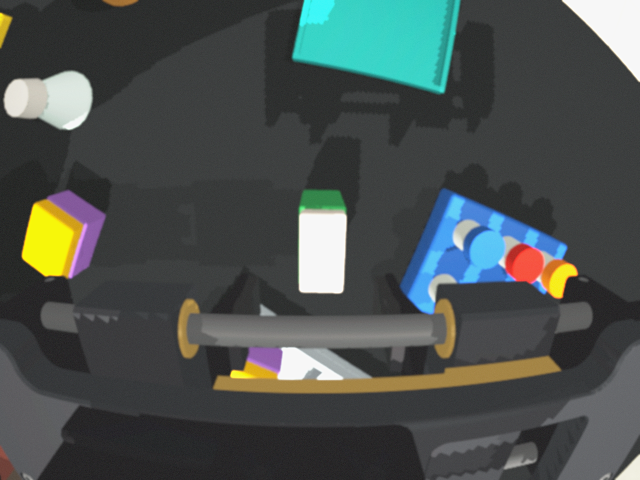

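The mailer (322,250) is aligned with the fingers and the rack is clear of them, so I'll grip it.

Call:
carry_out([
  [0,0,-1],
  [0,0,-2],
  [0,0,-3],
  [0,0,-3.8],
  [0,0,-4.3],
  [0,0,-4.3],
  [0,0,-4.3],
  [0,0,-4.3],
  [0,0,-4.3],
  [0,0,-4.3],
  [0,0,-4.3],
  [0,0,-4.3],
  [0,0,-4.3],
  [0,0,-4.3],
  [0,0,-3.3],
  [0,0,-2],
  [0,0,-1],
  [0,0,0],
  [0,0,0],
], fingers=[55,55,55,55,55,55,22,22,22,22,22,22,22,22,22,22,22,22,22], twist=[0,0,0,0,0,0,0,0,0,0,0,0,0,0,0,0,0,0,0])

```text
t: 32.0
eef_pos: [0.6723, -0.191, 0.3223]
eef_rot: [3.139, -0.003, 0.51]
force: [-0.3, 0.5, -1.2]
opening: 0.0298
grip_force: 19.9
```

Call:
carry_out([
  [0,0,0.6],
  [-1,-0.4,0.6],
  [-2,-0.7,0.6],
  [-3,-1.1,0.6],
  [-4,-1.4,0.6],
  [-5,-1.8,0.6],
  [-6,-2.1,0.6],
  [-7,-2.5,0.6],
  [-8,-2.9,0.6],
  [-9,-3.2,0.6],
  [-10,-3.6,0.6],
  [-10.44,-3.72,0.6],
  [-10.44,-3.72,0],
  [-10.44,-3.72,-1],
  [-10.44,-3.72,-2],
  [-10.44,-3.72,-2],
], fingers=[22,22,22,22,22,22,22,22,22,22,22,22,22,22,22,22], twist=[0,-0.07,-0.14,-0.21,-0.28,-0.35,-0.42,-0.49,-0.56,-0.62,-0.66,-0.66,-0.66,-0.66,-0.66,-0.66])

```text
t: 33.6
eef_pos: [0.4094, -0.2825, 0.2664]
eef_rot: [-3.141, 0.006, -0.151]
force: [0.0, -0.2, -0.6]
opening: 0.0301
grip_force: 19.9
```

```bash
python3 - <<'E'
from h import *
s=bot.state();print(np.round(s["eef_pos"],4),np.round(s["eef_rot"],3),s["opening"],s["qpos"].round(2))
p=bot.read_camera("wrist");cv2.imwrite("pics/w11.png",p["img"])
E
```

```text
[ 0.4094 -0.2825  0.2664] [-3.141  0.006 -0.151] 0.03013700996457662 [-0.53  0.31  1.21  2.03 -0.34  1.03 -0.88]
```

View pics/w11.png

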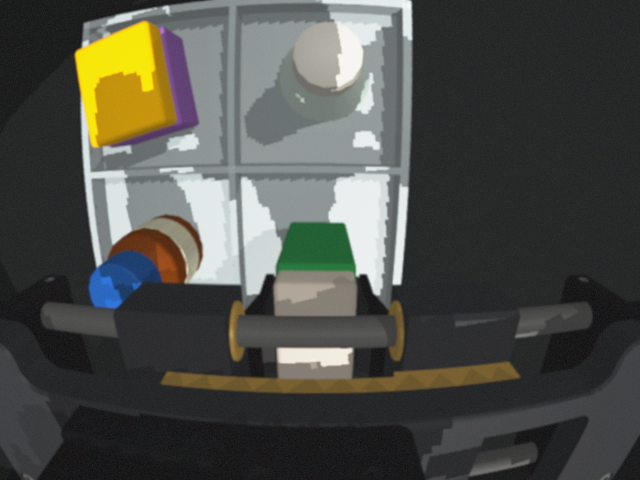

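The mailer sits inside its free compartment at (315,300). I'll lower, release and retreat upward.

Call:
carry_out([
  [0,0,-0.6],
  [0,0,-1.1],
  [0,0,-1.46],
  [0,0,-1.46],
  [0,0,-1.46],
  [0,0,-1.46],
  [0,0,-1.46],
  [0,0,-1.46],
  [0,0,-1.46],
  [0,0,-1.46],
  [0,0,-0.5],
  [0,0,0.8],
  [0,0,2],
  [0,0,3],
  [0,0,4],
], fingers=[22,22,22,22,50,50,50,50,50,50,50,50,50,50,50], twist=[0,0,0,0,0,0,0,0,0,0,0,0,0,0,0])

```text
t: 35.15
eef_pos: [0.4107, -0.2837, 0.3699]
eef_rot: [3.141, 0.0, -0.151]
force: [0.4, 1.4, -0.0]
opening: 0.05
grip_force: 0.0
```

```bash
python3 - <<'E'
from h import *
s=bot.state();print(np.round(s["eef_pos"],4),s["opening"],s["force"])
p=bot.read_camera("scene");cv2.imwrite("pics/s12.png",cv2.resize(p["img"][90:400,80:520],(800,564)))
for k in "mailer_c bottle_c tips_c flask_c slide_c used_c clip_post stage_seat".split():
  print(k,[(np.round(d["position"],3).tolist(),round(d["conf"],2)) for d in bot.tip_of(k,p)])
E
```

```text
[ 0.4107 -0.2837  0.3699] 0.0500000996650874 [ 0.39262264  1.41496556 -0.03894742]
mailer_c [([0.412, -0.283, 0.058], 0.77), ([0.47, -0.24, -0.0], 0.23)]
bottle_c [([0.424, -0.18, 0.059], 0.95)]
tips_c [([0.557, 0.012, 0.025], 0.95)]
flask_c [([0.668, 0.066, 0.035], 0.86)]
slide_c [([0.482, 0.293, 0.042], 0.71)]
used_c [([0.665, 0.258, 0.015], 0.73)]
clip_post [([0.484, 0.294, 0.032], 0.65), ([0.485, 0.256, 0.053], 0.47)]
stage_seat [([0.484, 0.292, 0.032], 0.93)]
```

View pics/s12.png

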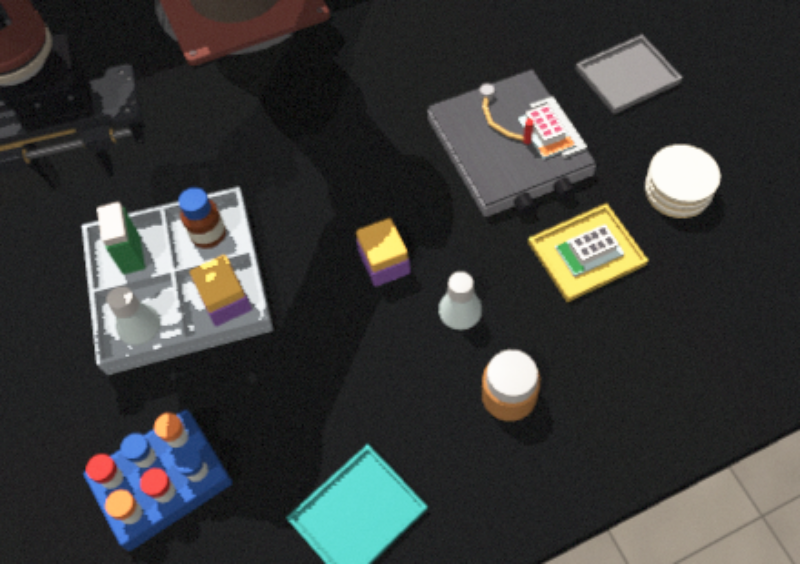

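Everything is in place. Tray holds mailer (120,238), bottle (200,218), flask (130,315) and tip box (220,290). The finished slide lies in the yellow tray (590,248), and the new slide is clamped at (550,125).

```bash
python3 -c "
from rig import bot
print(bot.finish_job())"
```

```text
the job is handed in; nothing more can be done
None
```

I handed the job in at about 35 s of robot time. The last camera check showed the finished slide flat in the yellow tray, the new slide clamped flush in the seat, and the kit tray holding one of each of the four items, with the spare flask and tip box still on the bench.

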